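Put two spanners back in the tool-chest drawer

TASK

The spanner tray in the part-open top drawer of the red tool chest has two empty channels of different lengths. Draw the drawer out, lay flat in each channel the spanner from the rubber mat whose length matches it, either way round, and push the drawer fully home. Leave the spare short spanner on the mat and the other things around as they are.

Things in the scene. Friction and masses are not known exactly. Their poses are not given: they have to be found in the camera images.
- chest_front (a point): middle of the top front edge of the fixed red tool chest, which is 240 mm deep, 320 mm wide and 178 mm high; x points to its back, y along the edge, z up. Its two lower drawers do not open. In the top drawer, just behind its front, stands a fixed row of steel sockets 24 mm high and 17 mm thick, its line 44 mm in front of channel_mid; none in the middle 90 mm
- drawer (a joint): how far the chest's top drawer is out, in m: 0 fully closed, 0.167 fully out against its stop. It slides with 2 N of friction and stays where it is left. It starts part-open, with the rear channel still inside the chest
- drawer_handle (a point): middle of the drawer's handle, a level steel bar 10 mm thick and 120 mm long, 42 mm in front of the drawer's front (37 mm free behind it) and 28 mm below the chest's top. Axes: x points into the chest (the drawer opens towards -x), y along the bar, z up. The drawer front's top edge is 22 mm above this point. Closed, the bar is 54 mm in front of the chest's front face
- channel_mid (a point): middle of the floor of the front one of the two spanner channels, for the middle-sized spanner: 222 mm long (along y), 54 mm wide. Axes as the handle's. Ribs and end blocks are 18 mm high; the 4 mm rib on each side of it is missing over the middle 90 mm (finger room). Above this floor: drawer sides and back 30 mm, drawer front 38 mm, chest top 44 mm. It lies 113 mm behind the handle bar
- channel_long (a point): middle of the floor of the rear channel, for the long spanner: 258 mm long (along y), 54 mm wide, 58 mm behind channel_mid, with the drawer's back wall behind it. Same axes. With the drawer fully out it lies 50 mm in front of the chest's front face
- spanner_long_mid (a point): centre, half-way along and half-way up, of the longest steel combination spanner on the mat: 235 mm long, shank 14 mm wide and 8 mm thick, open-jaw head 38 mm wide and ring head 28 mm wide, both 11 mm thick, so that lying flat this point is 5.5 mm above what it lies on. Its x axis runs along the shank towards the open jaw, z is up
- spanner_mid_mid (a point): centre, half-way along and half-way up, of the middle-sized steel combination spanner on the mat: 202 mm long, shank 12.5 mm wide and 7 mm thick, open-jaw head 32 mm wide and ring head 24 mm wide, both 10 mm thick, so that lying flat this point is 5 mm above what it lies on. Its x axis runs along the shank towards the open jaw, z is up
- spanner_short_mid (a point): centre, half-way along and half-way up, of the shortest steel combination spanner on the mat: 170 mm long, shank 11 mm wide and 6 mm thick, open-jaw head 26 mm wide and ring head 20 mm wide, both 9 mm thick, so that lying flat this point is 4.5 mm above what it lies on. Its x axis runs along the shank towards the open jaw, z is up. It is the spare and stays on the mat
- mat: black rubber bench mat, 300 x 360 mm and 4 mm thick, fixed; origin at the centre of its underside. The three loose spanners lie on it side by side, in any order, roughly along its x axis
- glue (a point): centre of the foot of a glue bottle, 56 mm diameter and 150 mm high, standing on the chest's top; to be left alone
- can (a point): centre of the foot of a can, 62 mm diameter and 170 mm high, standing on the bench between mat and chest; to be left alone
- tape (a point): centre of the foot of a tape measure, 72 x 40 mm and 62 mm high, beyond the mat; to be left alone
- mallet (a point): underside, below the centre of the head, of a wooden mallet that lies between the robot and the mat: head 62 x 105 mm and 62 mm high, handle 26 mm diameter reaching 260 mm from the head's centre along its x axis, 31 mm above the bench; to be left alone

How it is judged:
By the outcome, as a careful person would: the job done as asked, in the order asked, and still so for the second after the job is handed in, with the robot touching nothing.
It also fails if it takes over 72 s, if anything falls off the work surface, if the arm or the gripper's body presses on something with over 40 N, if the wrist force passes 120 N, or if a joint passes its speed limit or range.

ROBOT

A 6-joint arm with a two-finger parallel gripper is mounted at the origin on the work surface. World frame = base frame: x ahead of the robot, y to its left, z up, the work surface at z = 0. Lengths are in m, angles in degrees, forces in N, time in s.
With the tool pointing down it reaches from about 0.375 to 0.9 m from the base axis. Payload 3.1 kg.
Tool frame: the origin (TCP) lies at the very end of the fingers, on their centre line; the grasp point (between the pads) lies 19 mm behind it (grip_point_offset is the distance from the TCP to the grasp point, in m); y points along the fingers, x is the direction in which the jaws open and shut, and the axes are right-handed (so a half turn about y gives the same grasp; the last joint's range is limited). The gripper opens to 87 mm and grips with 3 to 60 N. Pads are 19 mm wide; open, the fingers measure 117 mm over their backs; the gripper's body (75 mm by 190 mm) begins 51 mm behind the grasp point.
Start: joints at [57.725, 30.224, 82.088, -0, 67.689, -10.227], TCP at [0.235, 0.579, 0.223] pointing down, gripper open.
Joint ranges: [-176.69, 176.69], [-43.24, 126.21], [12.49, 139.97], [-82, 262], [0, 151.66], [-163.58, 163.58]. Speed limits (degrees/s): [159.86, 159.86, 180, 180, 180, 180].

INTERFACE

Orientations are given as a 3x3 rotation matrix whose columns are the frame's x, y, z axes.
In Python, from rig import * gives the robot as it stands.
- The arm moves only by the tool send_rows, never from a script. Its argument "moves" is text: rows parted by semicolons, each of 5 numbers parted by spaces: the finger opening in mm, from 0 to 87, then the shift along the tool's x, y, z in mm, then the turn about the tool's y in degrees. In form: fingers dx dy dz yaw; .... A call has 1 to 20 rows; each row shifts and turns the commanded pose from where the row before left it, along the tool's axes as they then stand; what a row does not reach is not made up. A row lasts 1/12 s, in which the tool goes at most 41.7 mm and 7.16 degrees, less where a joint would pass 70% of its speed; a pose out of reach is approached as far as the arm can. A call is refused whole if a number of a shift passes 41.7 or a number of a turn 7.16, either way. A call with a gripper value outside its range is refused whole. The fingers move at their own pace and stop on an object; the grip force is fixed at half the most. Time passes only in rows, so rows that do not move let the fingers close. It gives the time, the measured TCP pose, the force and the opening at its end, in the units of the state.
- read_state(): the state, without advancing time (a new reading comes with each control period).
- capture(name): name is "scene" or "side" or "wrist"; returns a dict with "image" (480x640x3 uint8, blue, green, red), "z_map" (480x640 float32, m along the optical axis (not along the pixel's ray), 0 where there is no reading), "mtx" (3x3 intrinsics, pixels), "origin" and "rotation" of the camera in the world; the wrist camera has in their place "tool_from_camera" (4x4, takes a point from camera to tool coordinates, whose origin is the TCP and whose axes are the tool frame's). Camera axes: x right, y up, looking along -z (the intrinsics and any distortion apply to the point x, -y, -z); pixel columns grow to the right and rows downward; lengths in m; the calibration is good to about 2 mm. A picture is of the moment at which its call begins: read the wrist's pose just before it.
- hand_in(): hands the job in, once; it reports no verdict.
Trained networks look in a picture, given as the dict that the camera call returned (one of the last four; its "shot" number tells which), for a name from the list of things; names that differ only in an ending like _2 or _b are one class to them, and where a whole thing is asked for, a point or a joint stands for the part that bears it (a point fixed in the world has none). Each returns a list of dicts, best first, with "p" (0 to 1); they miss things now and then, are a little off and sometimes report something else, mostly with a low value. They report only what shows in the picture. A call takes as long as a camera call.
- search_frame(picture, name): "bbox" ([left, top, right, bottom] in pixels, round what is visible of it).
- masks_of(picture, name): "region" (480x640 bool, what is visible of it) and "bbox" ([left, top, right, bottom] in pixels, round what is visible of it).
- mark_of(picture, name): "pixel" ([row, column] in pixels: a listed point, or the origin of a listed thing).
The state is a dict: "time_s": time; "joint_positions": joint angles; "qvel": joint speeds; "tau": joint torques, N m; "position": TCP position; "tcp_rot": TCP orientation; "force": force on the tool from outside, world axes, zero at the start; "moment": the same for the moment, N m; "opening": opening from 0.0 (shut) to 1.0 (fully open).
Only numpy, scipy, OpenCV 4.12 (cv2) and the standard library are available. Lean on these libraries where they do the work, as an engineer would, in place of code of your own. Each camera call takes 0.05 s, during which the arm holds its last target. There are 200 camera calls.

## Working session

There is one attempt and no reset: what is moved stays moved. The work goes in short steps, Python scripts to look and compute and a tool call to move; the robot and the scene stay as the last step left them, time stands still between calls to the robot, and variables do not carry over. Pictures are saved under pics/ and viewed, about 8 in all and at most 12, crops included, and the job is handed in when it is done.

Besides the shell and the picture viewer there is one more tool, called after "Request:" as name(argument=value, ...), one argument or row to a line, values as JSON. send_rows: Moves the arm, as the interface text tells. Its arguments: {"type":"object","properties":{"moves":{"type":"string"}},"required":["moves"]}

```bash
ls; mkdir -p pics; cat > h.py <<'E'
from rig import *
import numpy as np, cv2
def world(c,row,col,z=None,st=None):
    """pixel->world using depth (z None) or plane height z"""
    K=c["mtx"]
    d=np.array([(col-K[0,2])/K[0,0],-(row-K[1,2])/K[1,1],-1.0])
    if "origin" in c: R=np.array(c["rotation"]);o=np.array(c["origin"])
    else:
        T=np.array(c["tool_from_camera"]);Rt=np.array(st["tcp_rot"]);p=np.array(st["position"])
        R=Rt@T[:3,:3];o=Rt@T[:3,3]+p
    if z is None:
        r,q=int(round(row)),int(round(col));w=c["z_map"][max(r-1,0):r+2,max(q-1,0):q+2];w=w[w>0]
        s=np.median(w) if w.size else np.nan
    else: s=(z-o[2])/(R@d)[2]
    return o+R@d*s
E
python3 - <<'E'
from h import *
s=read_state();print({k:np.round(v,3).tolist() for k,v in s.items()})
N=["chest_front","drawer_handle","channel_mid","channel_long","spanner_long_mid","spanner_mid_mid","spanner_short_mid","mat","glue","can","tape","mallet"]
ims=[]
for n in("scene","side"):
    c=capture(n);im=c["image"].copy()
    print(n,np.round(c["origin"],3),c.keys())
    for k in N:
        for m in mark_of(c,k)[:2]:
            r,q=m["pixel"];print(k,round(m["p"],2),np.round([r,q]),np.round(world(c,r,q),3))
            cv2.circle(im,(int(q),int(r)),3,(0,255,0),-1);cv2.putText(im,k[:12],(int(q)+4,int(r)),0,.4,(0,255,255))
    cv2.imwrite(f"pics/{n}0.png",im)
E
```

```text
pics
{'time_s': 0.0, 'joint_positions': [57.725, 30.279, 82.157, 0.0, 67.688, -10.228], 'qvel': [-0.098, -0.081, 0.032, -0.012, -0.128, -0.055], 'tau': [-0.0, -44.005, -17.659, 0.063, 0.058, -0.0], 'position': [0.234, 0.579, 0.222], 'tcp_rot': [[0.375, -0.001, -0.927], [0.927, -0.002, 0.375], [-0.002, -1.0, 0.0]], 'force': [-0.396, 0.297, -0.097], 'moment': [0.036, 0.034, 0.034], 'opening': 1.0}
scene [ 1.278 -0.527  1.107] dict_keys(['image', 'z_map', 'mtx', 'origin', 'rotation', 'shot'])
chest_front 0.58 [209. 435.] [0.61  0.266 0.136]
drawer_handle 0.62 [195. 394.] [ 0.404  0.32  -0.001]
channel_mid 0.91 [224. 431.] [0.725 0.129 0.261]
spanner_long_mid 0.8 [306. 235.] [ 0.503 -0.254  0.012]
spanner_mid_mid 0.89 [320. 192.] [ 0.476 -0.357  0.008]
spanner_short_mid 0.57 [284. 276.] [ 0.498 -0.135  0.006]
mat 0.83 [306. 236.] [ 0.503 -0.252  0.012]
glue 0.58 [248. 440.] [0.765 0.126 0.222]
can 0.8 [356. 320.] [ 0.748 -0.172  0.044]
can 0.36 [380. 250.] [ 0.714 -0.328  0.049]
tape 0.88 [377. 251.] [ 0.715 -0.324  0.058]
tape 0.5 [304. 234.] [ 0.498 -0.253  0.013]
mallet 0.74 [255. 176.] [ 0.306 -0.312  0.051]
mallet 0.45 [285. 278.] [ 0.505 -0.135  0.011]
side [-0.157 -0.897  0.751] dict_keys(['image', 'z_map', 'mtx', 'origin', 'rotation', 'shot'])
chest_front 0.65 [176. 297.] [0.645 0.23  0.177]
drawer_handle 0.81 [196. 268.] [0.566 0.248 0.137]
channel_mid 0.87 [191. 298.] [0.645 0.23  0.135]
channel_long 0.84 [185. 311.] [0.697 0.239 0.135]
spanner_long_mid 0.6 [345. 378.] [ 0.491 -0.258  0.014]
spanner_mid_mid 0.71 [380. 417.] [ 0.482 -0.373  0.011]
spanner_short_mid 0.56 [315. 343.] [ 0.501 -0.137  0.012]
mat 0.88 [350. 378.] [ 0.487 -0.263  0.007]
glue 0.81 [178. 350.] [0.731 0.121 0.187]
glue 0.19 [196. 270.] [0.568 0.244 0.138]
can 0.88 [292. 424.] [ 0.698 -0.189  0.019]
tape 0.72 [328. 467.] [ 0.663 -0.339  0.026]
mallet 0.97 [416. 294.] [ 0.238 -0.323  0.033]
```

View pics/scene0.png

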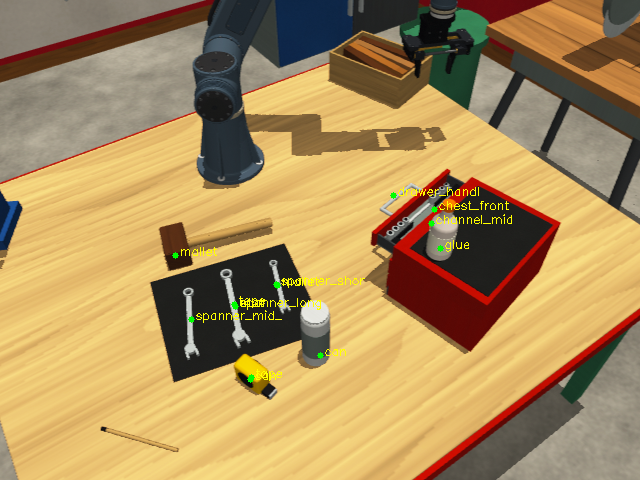

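View pics/side0.png

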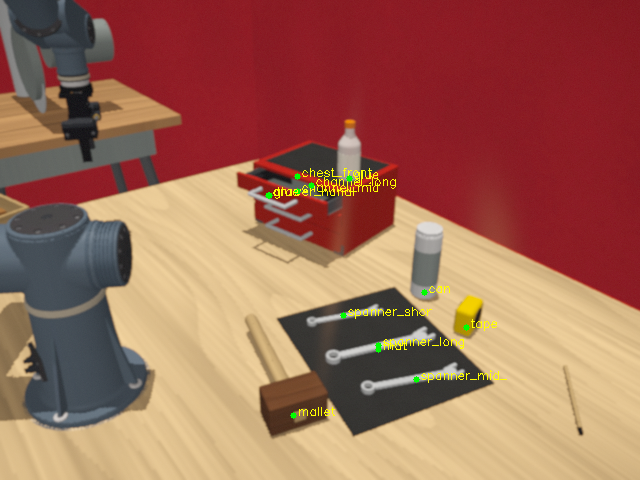

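```bash
cat > loc.py <<'E'
from h import *
def cloud(c):
    K=c["mtx"];v,u=np.mgrid[0:480,0:640];z=c["z_map"]
    P=np.stack([(u-K[0,2])/K[0,0]*z,-(v-K[1,2])/K[1,1]*z,-z],-1)
    W=P@np.array(c["rotation"]).T+np.array(c["origin"]);W[z==0]=np.nan
    return W
E
python3 - <<'E'
from loc import *
for n in("scene","side"):
    c=capture(n);W=cloud(c)
    t=(abs(W[...,2]-.178)<.008)&(W[...,0]>.4)&(W[...,1]>-.05)&(W[...,1]<.6)
    t=cv2.morphologyEx(t.astype(np.uint8),cv2.MORPH_OPEN,np.ones((3,3)))>0
    pts=W[t][:,:2].astype(np.float32);k,lab,sts,cen=cv2.connectedComponentsWithStats(t.astype(np.uint8))
    b=1+np.argmax(sts[1:,4]);pts=W[lab==b]
    print(n,len(pts),"zmed",np.median(pts[:,2]));r=cv2.minAreaRect(pts[:,:2].astype(np.float32));print(r,cv2.boxPoints(r).round(3).tolist())
    for k in("spanner_long_mid","spanner_mid_mid","spanner_short_mid","can","glue","tape","mallet","drawer_handle"):
        for m in masks_of(c,k)[:1]:
            p=W[m["region"]];p=p[~np.isnan(p[:,0])]
            if "spanner" in k:p=p[(p[:,2]<.03)&(p[:,2]>-.01)]
            r=cv2.minAreaRect(p[:,:2].astype(np.float32));print(k,round(m["p"],2),m["bbox"],np.round(r[0],3),np.round(r[1],3),round(r[2],1),"z",np.round(np.percentile(p[:,2],[5,50,95]),3), "fit",np.round(cv2.fitLine(p[:,:2].astype(np.float32),2,0,.01,.01).ravel(),3))
c=capture("wrist");cv2.imwrite("pics/w0.png",c["image"]);print(c["tool_from_camera"],c["mtx"])
E
```

```text
scene 9896 zmed 0.17976662233712826
((0.7566410303115845, 0.2593288719654083), (0.24288250505924225, 0.3266613185405731), 12.763260841369629) [[0.6019999980926514, 0.3919999897480011], [0.6740000247955322, 0.0729999989271164], [0.9110000133514404, 0.12700000405311584], [0.8389999866485596, 0.4449999928474426]]
spanner_long_mid 0.95 [219.5, 269.3, 251.4, 348.6] [ 0.499 -0.258] [0.035 0.234] 73.6 z [0.006 0.014 0.018] fit [ 0.948 -0.319  0.513 -0.262]
spanner_mid_mid 0.75 [185.0, 287.4, 202.4, 365.5] [ 0.48  -0.364] [0.03 0.2 ] 68.5 z [0.003 0.012 0.017] fit [ 0.92  -0.392  0.485 -0.365]
spanner_short_mid 0.49 [267.9, 258.0, 289.6, 311.5] [ 0.507 -0.134] [0.023 0.169] 70.8 z [0.004 0.011 0.016] fit [ 0.937 -0.349  0.509 -0.134]
can 0.72 [302.1, 299.3, 330.9, 368.6] [ 0.676 -0.137] [0.073 0.169] 54.9 z [0.011 0.125 0.172] fit [ 0.413  0.911  0.732 -0.173]
glue 0.96 [428.1, 197.2, 456.6, 261.3] [0.711 0.196] [0.056 0.183] 35.7 z [0.186 0.259 0.327] fit [ 0.735 -0.678  0.755  0.134]
tape 0.81 [235.1, 353.7, 278.0, 396.5] [ 0.706 -0.302] [0.095 0.062] 14.1 z [0.01  0.055 0.064] fit [ 0.909
[... 1375 characters left out ...]
4] fit [ 0.957  0.291  0.68  -0.326]
mallet 0.78 [246.5, 315.4, 326.8, 434.4] [ 0.313 -0.171] [0.35  0.123] 68.4 z [0.007 0.045 0.064] fit [ 0.28   0.96   0.258 -0.271]
drawer_handle 0.8 [237.7, 166.2, 341.7, 219.0] [0.641 0.4  ] [0.677 0.205] 80.8 z [0.133 0.151 0.172] fit [ 0.134 -0.991  0.605  0.213]
[[ 9.99999856e-01  5.06089291e-04 -1.78517704e-04  4.25587490e-04]
 [-3.20475281e-04  2.96343566e-01 -9.55081352e-01 -1.61836149e-01]
 [-4.30453871e-04  9.55081271e-01  2.96343685e-01  8.27639059e-02]
 [ 0.00000000e+00  0.00000000e+00  0.00000000e+00  1.00000000e+00]] [[392.48336232   0.         320.07152473]
 [  0.         392.48336232 241.77796805]
 [  0.           0.           1.        ]]
```

Request:
send_rows(
  moves="36 0 0 0 6.95;36 0 0 0 6.95;36 0 0 0 6.95;36 0 0 0 6.95;36 0 0 0 6.95;36 0 0 0 6.95;36 0 0 0 6.95;36 0 0 0 6.95;36 17.8 -2.3 -35.6 0;36 17.8 -2.3 -35.6 0;36 17.8 -2.3 -35.6 0;36 17.8 -2.3 -35.6 0;36 17.8 -2.3 -35.6 0;36 17.8 -2.3 -35.6 0;36 17.8 -2.3 -35.6 0;36 17.8 -2.3 -35.6 0;36 17.8 -2.3 -35.6 0;36 17.8 -2.3 -35.6 0;36 17.8 -2.3 -35.6 0;36 17.8 -2.3 -35.6 0",
)

```text
time_s: 3.92
position: [0.5356, 0.2059, 0.2505]
tcp_rot: [[0.977, 0.0, -0.214], [0.214, 0.0, 0.977], [0.0, -1.0, 0.0]]
force: [0.0, 0.8, 0.1]
opening: 0.416
```

```bash
cat >> h.py <<'E'
def togo(x,y,z,ang):
    s=read_state();R=np.array(s["tcp_rot"]);p=np.array(s["position"]);a=np.degrees(np.arctan2(R[1,0],R[0,0]))
    yaw=(a-ang+180)%360-180;t=np.radians(ang);D=np.array([x,y,z])-p
    print("t",s["time_s"],"ang",round(a,2),"j6",round(s["joint_positions"][5],1),"F",np.round(s["force"],1),"| yaw %.1f shift after yaw dx %.1f dy %.1f dz %.1f"%(yaw,1e3*(D[0]*np.cos(t)+D[1]*np.sin(t)),-1e3*D[2],1e3*(-D[0]*np.sin(t)+D[1]*np.cos(t))))
E
python3 - <<'E'
from loc import *
s=read_state();c=capture("wrist");im=c["image"].copy();print(s["position"])
for k in("drawer_handle","channel_mid","channel_long","chest_front"):
    for m in mark_of(c,k)[:2]:
        r,q=m["pixel"];print(k,round(m["p"],2),np.round([r,q]),world(c,r,q,None,s).round(3),world(c,r,q,{"d":.15,"c":.178}.get(k[0]) if k[:7]!="channel" else .134,s).round(4))
        cv2.circle(im,(int(q),int(r)),3,(0,255,0),-1)
cv2.imwrite("pics/w1.png",im)
for n in("side",):
    c=capture(n)
    for k,z in(("drawer_handle",.15),("channel_mid",.134),("channel_long",.134)):
        for m in mark_of(c,k)[:1]: r,q=m["pixel"];print(n,k,round(m["p"],2),world(c,r,q,z).round(4))
togo(.534,.208,.25,12.4)
E
```

```text
[0.53563144 0.20594514 0.25048583]
drawer_handle 0.78 [238. 310.] [0.527 0.21  0.154] [0.5275 0.2084 0.15  ]
channel_mid 0.84 [233. 466.] [0.639 0.232 0.134] [0.6393 0.2315 0.134 ]
chest_front 0.68 [248. 486.] [0.638 0.233 0.174] [0.6359 0.2341 0.178 ]
side drawer_handle 0.85 [0.5492 0.2227 0.15  ]
side channel_mid 0.73 [0.6525 0.2478 0.134 ]
side channel_long 0.8 [0.7001 0.2415 0.134 ]
t 4.3667 ang 12.48 j6 -2.3 F [-0.  -0.2 -0.4] | yaw 0.1 shift after yaw dx 0.3 dy 0.1 dz -1.1
```

View pics/w1.png

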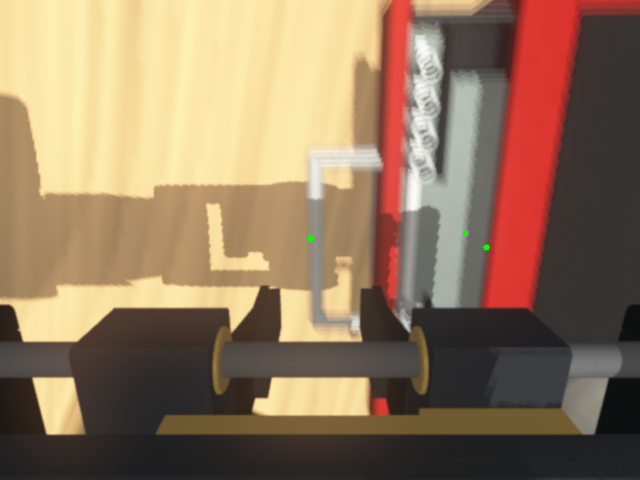

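```bash
python3 - <<'E'
from loc import *
s=read_state();c=capture("wrist")
T=c["tool_from_camera"];R=np.array(s["tcp_rot"]);c["rotation"]=R@T[:3,:3];c["origin"]=R@T[:3,3]+s["position"]
W=cloud(c);g=cv2.cvtColor(c["image"],cv2.COLOR_BGR2HSV)
for n,lo,hi,mk in(("bar",.146,.162,lambda p:p[...,0]<.56),("front",.166,.178,lambda p:(p[...,0]<.63)),("chest",.173,.185,lambda p:p[...,0]>.63)):
    m=(W[...,2]>lo)&(W[...,2]<hi)&mk(W);m[270:]=False
    if n!="bar": m&=(g[...,1]>150)
    else: m[:170]=False
    p=W[m][:,:2].astype(np.float32)
    if len(p)<20: print(n,len(p));continue
    v=cv2.fitLine(p,cv2.DIST_HUBER,0,.001,.001).ravel();print(n,len(p),v[2:].round(4),"chest ang",np.degrees(np.arctan2(v[1],v[0]))%180-90,"z",np.median(W[m][:,2]), cv2.minAreaRect(p))
E
```

```text
bar 1487 [0.5256 0.2259] chest ang 11.474075 z 0.15376074880400076 ((0.5439369678497314, 0.2285977005958557), (0.04724092036485672, 0.07024560868740082), 12.750746726989746)
front 9438 [0.5818 0.2899] chest ang -24.254898 z 0.17228686114611053 ((0.6000365614891052, 0.29159390926361084), (0.09315082430839539, 0.15782049298286438), 11.98780632019043)
chest 10024 [0.642  0.3032] chest ang 6.218918 z 0.17766871904938517 ((0.6483087539672852, 0.3037629723548889), (0.038279395550489426, 0.16059669852256775), 1.3429245948791504)
```

Request:
send_rows(
  moves="36 -6 0 4 0.5;36 0 28 0 0;36 0 28 0 0;36 0 28 0 0;36 0 20 0 0;36 0 10 0 0;36 0 0 0 0;5 0 0 0 0;5 0 0 0 0;5 0 0 0 0;5 0 0 0 0;5 0 0 0 0",
)

```text
time_s: 5.42
position: [0.5287, 0.2105, 0.1373]
tcp_rot: [[0.979, 0.003, -0.205], [0.205, 0.0, 0.979], [0.003, -1.0, -0.0]]
force: [3.4, 0.9, 0.6]
opening: 0.126
```

Request:
send_rows(
  moves="5 -5 0 0 0;5 -10 0 0 0;5 -12 0 0 0;5 -12 0 0 0;5 -12 0 0 0;5 -12 0 0 0;5 -12 0 0 0;5 -12 0 0 0;5 -10 0 0 0;5 -6 0 0 0;5 -4 0 0 0;5 0 0 0 0",
)

```text
time_s: 6.42
position: [0.4227, 0.1864, 0.1372]
tcp_rot: [[0.978, 0.001, -0.208], [0.208, -0.003, 0.978], [0.001, -1.0, -0.004]]
force: [1.4, -8.2, 6.7]
opening: 0.103
```

Request:
send_rows(
  moves="5 -3 0 0 0;5 -3 0 0 0;5 -2 0 0 0;5 0 0 0 0",
)

```text
time_s: 6.75
position: [0.4222, 0.1863, 0.1373]
tcp_rot: [[0.978, 0.016, -0.206], [0.206, 0.0, 0.978], [0.016, -1.0, -0.003]]
force: [11.9, -3.8, -7.7]
opening: 0.105
```

Request:
send_rows(
  moves="5 5 0 0 0;36 0 0 0 0;36 0 0 0 0;36 0 0 0 0;36 0 -20 0 0;36 0 -38 0 0;36 0 -38 0 0;36 0 -38 0 0;36 30 -38 0 0;36 40 0 0 0;36 40 0 0 0;36 0 0 0 0;36 0 0 0 0",
)

```text
time_s: 7.83
position: [0.5239, 0.2096, 0.3015]
tcp_rot: [[0.979, -0.003, -0.205], [0.205, -0.0, 0.979], [-0.003, -1.0, 0.0]]
force: [-0.4, 0.4, -0.3]
opening: 0.415
```

```bash
python3 - <<'E'
from loc import *
s=read_state();c=capture("wrist");im=c["image"].copy();print(s["position"])
T=c["tool_from_camera"];R=np.array(s["tcp_rot"])
for k,z in(("drawer_handle",.15),("channel_mid",.134),("channel_long",.134),("chest_front",.178)):
    for m in mark_of(c,k)[:1]:
        r,q=m["pixel"];print(k,round(m["p"],2),np.round([r,q]),world(c,r,q,None,s).round(3),world(c,r,q,z,s).round(4))
        cv2.circle(im,(int(q),int(r)),3,(0,255,0),-1)
# predicted
ex=np.array([.9774,.2113]);ey=np.array([-.2113,.9774]);h=np.array([.4222,.1863])
def pix(P):
    q=(np.linalg.inv(T)@np.r_[R.T@(np.array(P)-s["position"]),1])[:3];K=c["mtx"]
    return int(K[0,2]+K[0,0]*q[0]/-q[2]),int(K[1,2]-K[1,1]*q[1]/-q[2])
for cx,L in((.113,.111),(.171,.129)):
    for a in(-27,27):
        cv2.line(im,pix([*(h+ex*(cx+a/1e3)-ey*L),.134]),pix([*(h+ex*(cx+a/1e3)+ey*L),.134]),(255,0,255),1)
    for b in(-L,L): cv2.line(im,pix([*(h+ex*(cx-.027)+ey*b),.134]),pix([*(h+ex*(cx+.027)+ey*b),.134]),(255,0,255),1)
cv2.imwrite("pics/w2.png",im)
E
```

```text
[0.52393726 0.20961911 0.30154698]
drawer_handle 0.88 [232. 196.] [0.425 0.184 0.155] [0.4237 0.1828 0.15  ]
channel_mid 0.63 [223. 331.] [0.533 0.209 0.134] [0.5329 0.2091 0.134 ]
channel_long 0.77 [220. 397.] [0.588 0.223 0.134] [0.5879 0.2234 0.134 ]
chest_front 0.9 [237. 473.] [0.639 0.23  0.174] [0.6369 0.2313 0.178 ]
```

View pics/w2.png

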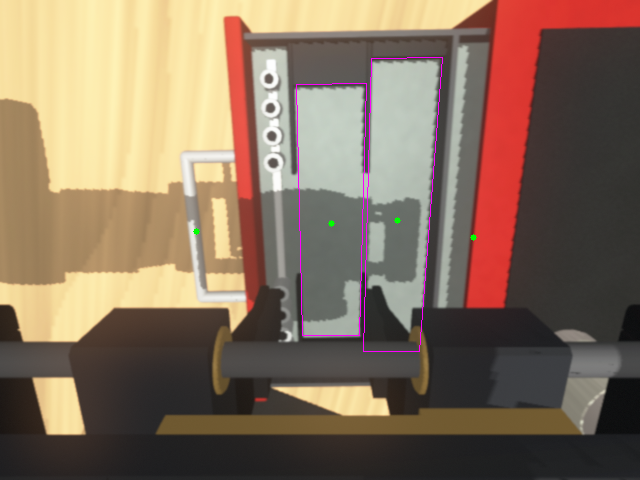

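Request:
send_rows(
  moves="40 0 0 0 -6.85;40 0 0 0 -6.85;40 0 0 0 -6.85;40 0 0 0 -6.85;40 0 0 0 -6.85;40 0 0 0 -6.85;40 0 0 0 -6.85;40 0 0 0 -6.85;40 0 0 0 -6.85;40 -38.1 0 -9.2 0;40 -38.1 0 -9.2 0;40 -38.1 0 -9.2 0;40 -38.1 0 -9.2 0;40 -38.1 0 -9.2 0;40 -38.1 0 -9.2 0;40 -38.1 0 -9.2 0;40 -38.1 0 -9.2 0;40 -38.1 0 -9.2 0;40 -38.1 0 -9.2 0;40 -38.1 0 -9.2 0",
)

```text
time_s: 9.75
position: [0.5005, -0.2223, 0.3032]
tcp_rot: [[0.284, 0.0, -0.959], [0.959, 0.0, 0.284], [0.0, -1.0, -0.0]]
force: [0.9, 0.7, -0.8]
opening: 0.462
```

Request:
send_rows(
  moves="40 -38.1 10 -9.2 0;40 0 40 0 0;40 0 40 0 0;40 0 30 0 0;40 0 0 0 0;40 0 0 0 0",
)

```text
time_s: 10.25
position: [0.4985, -0.2593, 0.1821]
tcp_rot: [[0.284, -0.003, -0.959], [0.959, 0.003, 0.284], [0.002, -1.0, 0.004]]
force: [0.2, -0.1, 0.2]
opening: 0.454
```

```bash
cat > sp.py <<'E'
from loc import *
import sys
k,hz,name=sys.argv[1],float(sys.argv[2]),sys.argv[3]
s=read_state();c=capture("wrist");im=c["image"].copy();print(s["position"])
T=c["tool_from_camera"];R=np.array(s["tcp_rot"]);c["rotation"]=R@T[:3,:3];c["origin"]=R@T[:3,3]+s["position"]
for m in mark_of(c,k)[:2]: r,q=m["pixel"];print("mark",round(m["p"],2),np.round([r,q]),world(c,r,q,hz,s).round(4));cv2.circle(im,(int(q),int(r)),3,(0,255,0),-1)
for m in masks_of(c,k)[:1]:
    v,u=np.nonzero(m["region"]);p=np.array([world(c,a,b,hz,s)[:2] for a,b in zip(v,u)],np.float32)
    r=cv2.minAreaRect(p);f=cv2.fitLine(p,2,0,.001,.001).ravel();a=np.degrees(np.arctan2(f[1],f[0]))
    print("mask",round(m["p"],2),m["bbox"],"rect",np.round(r[0],4),np.round(r[1],3),"fit",f[2:].round(4),"axis ang",round(a,1),"jaw",round((a+90)%180,1))
    cv2.drawContours(im,cv2.findContours(m["region"].astype(np.uint8),0,1)[0],-1,(255,0,255),1)
cv2.imwrite(f"pics/{name}.png",im)
togo(*s["position"],73.4)
E
python3 sp.py spanner_long_mid .0125 w3
```

```text
[ 0.49854267 -0.25927662  0.18206418]
mark 0.97 [215. 323.] [ 0.4946 -0.2547  0.0125]
mask 0.81 [303.2, 68.2, 344.3, 333.8] rect [ 0.4948 -0.2563] [0.038 0.234] fit [ 0.4931 -0.2551] axis ang -18.4 jaw 71.6
t 10.4 ang 73.54 j6 -112.4 F [0.3 0.1 0.7] | yaw 0.1 shift after yaw dx 0.9 dy 3.4 dz 3.2
```

View pics/w3.png

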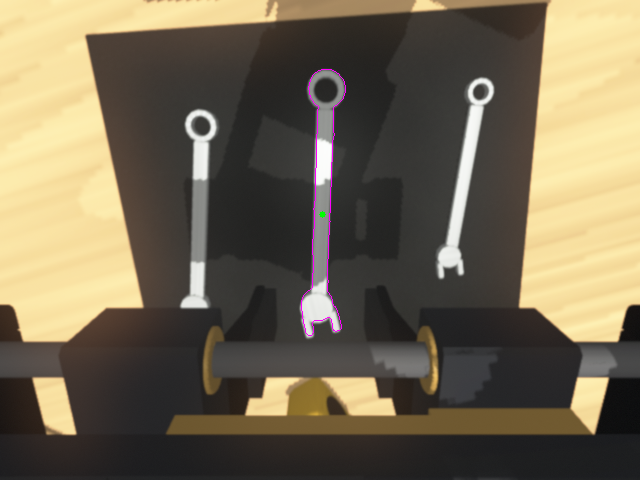

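Request:
send_rows(
  moves="40 1.5 0 3.7 1.8;40 0 35 0 0;40 0 35 0 0;40 0 35 0 0;40 0 30 0 0;40 0 20 0 0;40 0 12 0 0;40 0 7 0 0;40 0 0 0 0;40 0 0 0 0",
)

```text
time_s: 11.23
position: [0.4979, -0.2585, 0.0102]
tcp_rot: [[0.314, 0.002, -0.95], [0.95, -0.002, 0.314], [-0.001, -1.0, -0.003]]
force: [0.0, -0.0, -0.2]
opening: 0.461
```

Request:
send_rows(
  moves="40 0 2 0 0;40 0 1.5 0 0;40 0 0 0 0;8 0 0 0 0;8 0 0 0 0;8 0 0 0 0;8 0 0 0 0;8 0 0 0 0;8 0 0 0 0",
)

```text
time_s: 11.98
position: [0.4967, -0.2577, 0.0054]
tcp_rot: [[0.314, -0.0, -0.949], [0.949, 0.0, 0.314], [0.0, -1.0, 0.0]]
force: [-0.4, -0.6, 0.4]
opening: 0.156
```

Request:
send_rows(
  moves="8 0 -10 0 0;8 0 -25 0 0;8 0 -30 0 6.63;8 0 -30 0 6.63;8 0 -30 0 6.63;8 0 -30 0 6.63;8 0 -30 0 6.63;8 0 -30 0 6.63;8 0 -30 0 6.63;8 0 -30 0 6.63;8 0 -20 0 6.66;8 14.6 0 34.7 0;8 14.6 0 34.7 0;8 14.6 0 34.7 0;8 14.6 0 34.7 0;8 14.6 0 34.7 0;8 14.6 0 34.7 0;8 14.6 0 34.7 0;8 14.6 0 34.7 0;8 14.6 0 34.7 0",
)

```text
time_s: 13.65
position: [0.5593, 0.0769, 0.3004]
tcp_rot: [[0.978, -0.001, -0.208], [0.208, -0.0, 0.978], [-0.001, -1.0, 0.0]]
force: [0.0, -0.0, -1.9]
opening: 0.154
```

Request:
send_rows(
  moves="8 14.6 0 34.7 0;8 14.6 0 34.7 0;8 14.6 0 34.7 0;8 14.6 0 34.7 0;8 0 0 0 0;8 0 0 0 0",
)

```text
time_s: 14.15
position: [0.5874, 0.2249, 0.2998]
tcp_rot: [[0.977, -0.002, -0.212], [0.212, -0.001, 0.977], [-0.002, -1.0, -0.0]]
force: [0.2, 0.1, -2.9]
opening: 0.157
```

```bash
python3 sp.py spanner_long_mid .305 w4; python3 -c "
from h import *
togo(.5886,.223,.18,12)"
```

```text
[0.58744317 0.22488925 0.29980132]
mark 0.96 [309. 323.] [0.5876 0.2279 0.305 ]
mask 0.95 [281.3, 7.7, 361.3, 415.3] rect [0.5799 0.2575] [0.03  0.173] fit [0.5756 0.2774] axis ang -77.8 jaw 12.2
t 14.3 ang 11.96 j6 -1.4 F [-0.  -0.5 -2.1] | yaw -61.4 shift after yaw dx 2.8 dy 0.3 dz 1.3
t 14.3 ang 11.96 j6 -1.4 F [-0.  -0.5 -2.1] | yaw -0.0 shift after yaw dx 1.0 dy 120.1 dz 1.0
```

View pics/w4.png

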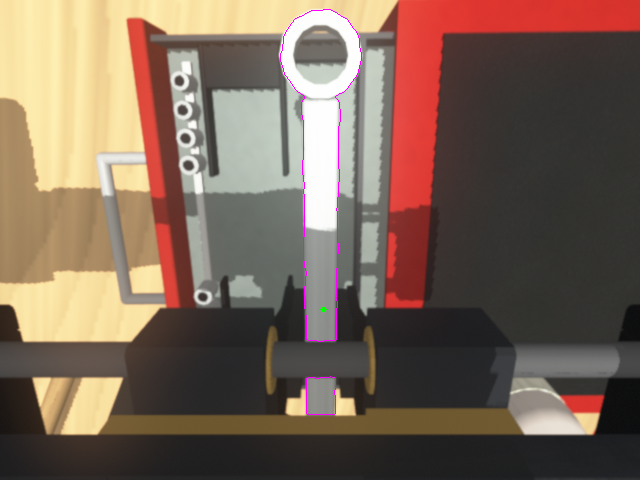

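Request:
send_rows(
  moves="8 0 15 -3 0;8 0 35 0 0;8 0 35 0 0;8 0 30 0 0;8 0 20 0 0;8 0 13 0 0;8 0 8 0 0;8 0 4 0 0;8 0 0 0 0",
)

```text
time_s: 15.05
position: [0.5892, 0.2189, 0.1401]
tcp_rot: [[0.978, -0.001, -0.207], [0.207, -0.0, 0.978], [-0.001, -1.0, -0.0]]
force: [-0.3, -0.8, -2.5]
opening: 0.153
```

Request:
send_rows(
  moves="8 -1 2 0 0;8 0 1 0 0;8 0 1 0 0;8 0 0 0 0",
)

```text
time_s: 15.38
position: [0.5885, 0.2199, 0.137]
tcp_rot: [[0.978, 0.001, -0.208], [0.208, 0.0, 0.978], [0.001, -1.0, -0.0]]
force: [0.1, -0.0, -2.3]
opening: 0.156
```

Request:
send_rows(
  moves="8 0 1 0 0;8 0 1 0 0;8 0 0 0 0",
)

```text
time_s: 15.63
position: [0.5886, 0.22, 0.1354]
tcp_rot: [[0.978, 0.001, -0.208], [0.208, 0.0, 0.978], [0.001, -1.0, -0.0]]
force: [-1.2, -0.0, 3.3]
opening: 0.155
```

Request:
send_rows(
  moves="21 0 0 0 0;21 0 0 0 0;21 0 0 0 0;21 0 -15 0 0;21 0 -30 0 0;30 0 -35 0 0;40 0 -40 0 0;40 -20 -40 0 0;40 -20 0 0 0;40 0 0 0 0",
)

```text
time_s: 16.47
position: [0.5485, 0.2117, 0.2946]
tcp_rot: [[0.978, 0.002, -0.209], [0.209, 0.0, 0.978], [0.002, -1.0, -0.0]]
force: [-0.5, -0.2, -0.1]
opening: 0.447
```

```bash
python3 sp.py spanner_long_mid .142 w5; python3 -c "
from h import *
togo(.4785,-.3635,.18,67.5)"
```

```text
[0.54848078 0.21170232 0.29456133]
mark 0.7 [218. 373.] [0.59   0.2267 0.142 ]
mask 0.65 [347.6, 66.2, 393.4, 340.5] rect [0.5859 0.2255] [0.029 0.226] fit [0.5821 0.243 ] axis ang -79.9 jaw 10.1
t 16.6167 ang 12.0 j6 -1.8 F [-0.1 -0.6  0.6] | yaw -61.4 shift after yaw dx -0.5 dy -3.7 dz 1.8
t 16.6167 ang 12.0 j6 -1.8 F [-0.1 -0.6  0.6] | yaw -55.5 shift after yaw dx -558.9 dy 110.8 dz -153.7
```

Request:
send_rows(
  moves="40 0 0 0 -6.94;40 0 0 0 -6.94;40 0 0 0 -6.94;40 0 0 0 -6.94;40 0 0 0 -6.94;40 0 0 0 -6.94;40 0 0 0 -6.94;40 0 0 0 -6.94;40 -37.3 0 -10.3 0;40 -37.3 0 -10.3 0;40 -37.3 0 -10.3 0;40 -37.3 0 -10.3 0;40 -37.3 0 -10.3 0;40 -37.3 0 -10.3 0;40 -37.3 0 -10.3 0;40 -37.3 0 -10.3 0;40 -37.3 0 -10.3 0;40 -37.3 0 -10.3 0;40 -37.3 0 -10.3 0;40 -37.3 0 -10.3 0",
)

```text
time_s: 18.28
position: [0.4933, -0.2515, 0.2898]
tcp_rot: [[0.383, -0.002, -0.924], [0.924, 0.002, 0.383], [0.001, -1.0, 0.002]]
force: [0.5, -0.1, -0.5]
opening: 0.461
```

Request:
send_rows(
  moves="40 -37.3 0 -10.3 0;40 -37.3 10 -10.3 0;40 -37.3 15 -10.3 0;40 0 40 0 0;40 0 35 0 0;40 0 10 0 0;40 0 0 0 0;40 0 0 0 0",
)

```text
time_s: 18.95
position: [0.4797, -0.3644, 0.181]
tcp_rot: [[0.382, -0.001, -0.924], [0.924, 0.001, 0.382], [0.001, -1.0, 0.001]]
force: [-0.2, -0.5, 0.7]
opening: 0.457
```

```bash
python3 sp.py spanner_mid_mid .0115 w6
```

```text
[ 0.47969508 -0.36443437  0.1810132 ]
mark 0.94 [217. 316.] [ 0.4762 -0.3661  0.0115]
mask 0.92 [302.7, 90.4, 335.8, 320.8] rect [ 0.4756 -0.3636] [0.03 0.2 ] fit [ 0.4757 -0.3626] axis ang -23.4 jaw 66.6
t 19.1 ang 67.58 j6 -115.4 F [-0.  -0.1 -0.4] | yaw -5.8 shift after yaw dx 0.4 dy 2.8 dz 1.3
```

View pics/w6.png

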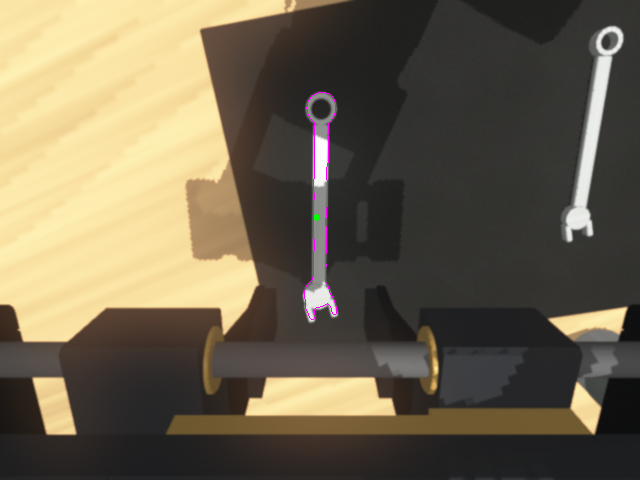

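Request:
send_rows(
  moves="40 -0.7 0 4 0.8;40 0 35 0 0;40 0 35 0 0;40 0 35 0 0;40 0 30 0 0;40 0 20 0 0;40 0 12 0 0;40 0 5 0 0;40 0 2 0 0;40 0 0 0 0;40 0 0 0 0",
)

```text
time_s: 20.02
position: [0.4762, -0.3644, 0.0092]
tcp_rot: [[0.395, 0.002, -0.919], [0.919, -0.002, 0.395], [-0.001, -1.0, -0.003]]
force: [0.1, -0.1, 0.4]
opening: 0.459
```

Request:
send_rows(
  moves="40 0 2 0 0;40 0 1.5 0 0;40 0 0 0 0;7 0 0 0 0;7 0 0 0 0;7 0 0 0 0;7 0 0 0 0;7 0 0 0 0;7 0 0 0 0",
)

```text
time_s: 20.77
position: [0.4756, -0.3636, 0.0045]
tcp_rot: [[0.395, 0.001, -0.919], [0.919, -0.001, 0.395], [-0.0, -1.0, -0.001]]
force: [0.3, 0.9, 3.8]
opening: 0.141
```

Request:
send_rows(
  moves="7 0 -10 0 0;7 0 -25 0 0;7 0 -31 0 6.84;7 0 -31 0 6.84;7 0 -31 0 6.84;7 0 -31 0 6.84;7 0 -31 0 6.84;7 0 -31 0 6.84;7 0 -31 0 6.84;7 0 -31 0 6.84;7 11.7 0 36.6 0;7 11.7 0 36.6 0;7 11.7 0 36.6 0;7 11.7 0 36.6 0;7 11.7 0 36.6 0;7 11.7 0 36.6 0;7 11.7 0 36.6 0;7 11.7 0 36.6 0;7 11.7 0 36.6 0;7 11.7 0 36.6 0",
)

```text
time_s: 22.43
position: [0.5126, 0.0208, 0.2871]
tcp_rot: [[0.978, -0.001, -0.208], [0.208, -0.0, 0.978], [-0.001, -1.0, 0.0]]
force: [1.0, -0.9, -2.0]
opening: 0.141
```

Request:
send_rows(
  moves="7 11.7 0 36.6 0;7 11.7 0 36.6 0;7 11.7 0 36.6 0;7 11.7 0 36.6 0;7 11.7 0 36.6 0;7 0 0 0 0;7 0 0 0 0",
)

```text
time_s: 23.02
position: [0.5318, 0.2118, 0.2867]
tcp_rot: [[0.977, -0.001, -0.212], [0.212, -0.001, 0.977], [-0.001, -1.0, -0.0]]
force: [-0.6, -0.2, -1.0]
opening: 0.139
```

```bash
python3 sp.py spanner_mid_mid .29 w7; python3 -c "
from h import *
togo(.5327,.2096,.14,12)"
```

```text
[0.53175786 0.21179631 0.28670629]
mark 0.65 [316. 318.] [0.5304 0.21   0.29  ]
mask 0.7 [285.4, 68.0, 350.0, 415.8] rect [0.5263 0.234 ] [0.025 0.155] fit [0.5229 0.2499] axis ang -77.7 jaw 12.3
t 23.1667 ang 11.95 j6 -1.7 F [-0.8  0.  -1.6] | yaw -61.4 shift after yaw dx 2.6 dy 0.2 dz 1.3
t 23.1667 ang 11.95 j6 -1.7 F [-0.8  0.  -1.6] | yaw -0.0 shift after yaw dx 0.5 dy 146.9 dz 0.6
```

View pics/w7.png

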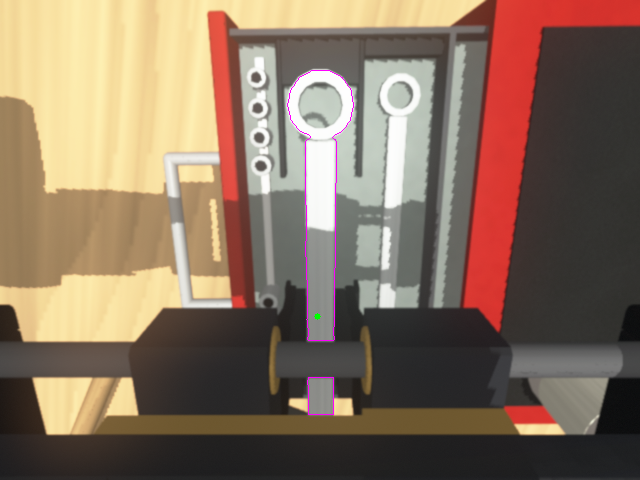

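Request:
send_rows(
  moves="7 0.5 15 0 0;7 0 35 0 0;7 0 35 0 0;7 0 30 0 0;7 0 15 0 0;7 0 9 0 0;7 0 5 0 0;7 0 3 0 0;7 0 1 0 0;7 0 0 0 0;7 0 0 0 0",
)

```text
time_s: 24.08
position: [0.5341, 0.2102, 0.1403]
tcp_rot: [[0.978, 0.002, -0.208], [0.208, 0.0, 0.978], [0.002, -1.0, -0.0]]
force: [-0.1, 0.0, -2.0]
opening: 0.141
```

Request:
send_rows(
  moves="7 0 1.5 0 0;7 0 1.5 0 0;7 0 1 0 0;7 0 1 0 0;7 0 0 0 0;7 0 0 0 0",
)

```text
time_s: 24.58
position: [0.5334, 0.2103, 0.1345]
tcp_rot: [[0.978, 0.0, -0.208], [0.208, 0.0, 0.978], [0.0, -1.0, 0.0]]
force: [-0.3, -0.2, 2.4]
opening: 0.141
```

Request:
send_rows(
  moves="24 0 0 0 0;24 0 0 0 0;24 0 0 0 0;24 0 -15 0 0;24 0 -30 0 0;36 0 -40 0 0;36 0 -40 0 0;36 -37 -30 0 0;36 -38 0 0 0;36 -38 0 0 0;36 0 0 0 0;36 0 0 0 0",
)

```text
time_s: 25.58
position: [0.4241, 0.1872, 0.2851]
tcp_rot: [[0.978, -0.002, -0.208], [0.208, -0.0, 0.978], [-0.002, -1.0, 0.0]]
force: [0.9, -0.7, -0.3]
opening: 0.412
```

```bash
python3 sp.py spanner_mid_mid .141 w8; python3 -c "
from h import *
togo(.4222,.1863,.137,12)"
```

```text
[0.42413512 0.18720712 0.28509744]
mark 0.69 [227. 458.] [0.532  0.2104 0.141 ]
mark 0.48 [242. 621.] [0.6658 0.2263 0.141 ]
mask 0.86 [433.3, 94.7, 489.3, 309.2] rect [0.5296 0.2243] [0.028 0.17 ] fit [0.528  0.2311] axis ang -78.4 jaw 11.6
t 25.7333 ang 11.99 j6 -2.1 F [ 0.2 -0.6 -0.5] | yaw -61.4 shift after yaw dx -1.8 dy 0.5 dz 4.2
t 25.7333 ang 11.99 j6 -2.1 F [ 0.2 -0.6 -0.5] | yaw -0.0 shift after yaw dx -6.7 dy 148.6 dz -0.1
```

View pics/w8.png

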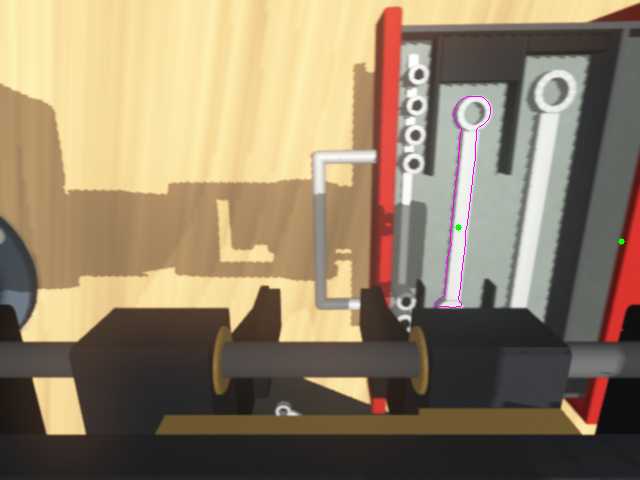

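Request:
send_rows(
  moves="36 -1 20 0 0;36 0 35 0 0;36 0 35 0 0;36 0 28 0 0;36 0 18 0 0;36 0 10 0 0;36 0 0 0 0;5 0 0 0 0;5 0 0 0 0;5 0 0 0 0;5 0 0 0 0;5 0 0 0 0",
)

```text
time_s: 26.73
position: [0.4255, 0.1873, 0.1399]
tcp_rot: [[0.978, -0.001, -0.208], [0.208, -0.0, 0.978], [-0.001, -1.0, -0.0]]
force: [-1.4, -0.9, 0.4]
opening: 0.128
```

Request:
send_rows(
  moves="5 3 0 0 0;5 6 0 0 0;5 9 0 0 0;5 11 0 0.1 0;5 12 0 0.1 0;5 12 0 0.1 0;5 12 0 0.1 0;5 12 0 0.1 0;5 12 0 0.1 0;5 12 0 0.1 0;5 12 0 0.1 0;5 12 0 0.1 0;5 11 0 0.1 0;5 9 0 0.1 0;5 6 0 0.1 0;5 4 0 0 0;5 2 0 0 0;5 0 0 0 0",
)

```text
time_s: 28.23
position: [0.5807, 0.2225, 0.14]
tcp_rot: [[0.978, 0.002, -0.208], [0.208, 0.002, 0.978], [0.003, -1.0, 0.002]]
force: [-1.3, 5.2, 3.6]
opening: 0.108
```

Request:
send_rows(
  moves="5 3 0 0 0;5 3 0 0 0;5 2 0 0 0;5 2 0 0 0;5 0 0 0 0",
)

```text
time_s: 28.65
position: [0.5849, 0.2235, 0.1399]
tcp_rot: [[0.978, -0.01, -0.208], [0.208, -0.001, 0.978], [-0.01, -1.0, 0.001]]
force: [-10.3, 1.6, 12.0]
opening: 0.099
```

Request:
send_rows(
  moves="5 2 0 0 0;5 2 0 0 0;5 0 0 0 0;5 -2 0 0 0;36 -2 0 0 0;36 0 0 0 0;36 0 0 0 0;36 0 0 0 0",
)

```text
time_s: 29.32
position: [0.5907, 0.2228, 0.1393]
tcp_rot: [[0.978, 0.002, -0.208], [0.208, -0.001, 0.978], [0.002, -1.0, -0.001]]
force: [-0.2, -0.2, 0.1]
opening: 0.322
```

Request:
send_rows(
  moves="36 -4 0 0 0;36 0 0 0 0;36 0 -15 0 0;36 0 -35 0 0;36 0 -40 0 0;36 0 -40 0 0;36 -30 -20 0 0;36 -40 0 20 0;36 0 0 0 0;36 0 0 0 0",
)

```text
time_s: 30.15
position: [0.5134, 0.2268, 0.2896]
tcp_rot: [[0.978, -0.001, -0.209], [0.209, -0.0, 0.978], [-0.001, -1.0, -0.0]]
force: [1.6, -0.0, -0.4]
opening: 0.412
```

```bash
python3 - <<'E'
from loc import *
s=read_state();print(s["position"],s["force"])
c=capture("wrist");w=c["image"]
for k,z in(("drawer_handle",.15),("chest_front",.178)):
    for m in mark_of(c,k)[:1]: r,q=m["pixel"];p=world(c,r,q,z,s);print(k,m["p"],p.round(4))
a=capture("side");b=capture("scene")
for n,c in(("side",a),("scene",b)):
    for k,z in(("spanner_short_mid",.009),("spanner_mid_mid",.009),("spanner_long_mid",.009)):
        for m in mark_of(c,k)[:1]: r,q=m["pixel"];print(n,k,round(m["p"],2),world(c,r,q,z).round(3))
cv2.imwrite("pics/f.png",np.vstack([np.hstack([cv2.resize(x,(400,300)) for x in(w,b)]),np.hstack([cv2.resize(a,(400,300)),cv2.resize(a["image"] if 0 else b["image"],(400,300))])]) if 0 else np.hstack([cv2.resize(w,(400,300)),cv2.resize(a["image"],(400,300))]))
E
```

```text
[0.51338041 0.22684964 0.28964398] [ 1.64865772 -0.04629897 -0.4277959 ]
drawer_handle 0.74 [0.5837 0.2215 0.15  ]
chest_front 0.71 [0.6354 0.2351 0.178 ]
side spanner_short_mid 0.89 [ 0.507 -0.135  0.009]
side spanner_mid_mid 0.18 [0.887 0.576 0.009]
side spanner_long_mid 0.68 [ 0.251 -0.299  0.009]
scene spanner_short_mid 0.55 [ 0.499 -0.13   0.009]
scene spanner_mid_mid 0.4 [ 0.499 -0.253  0.009]
scene spanner_long_mid 0.57 [ 0.273 -0.299  0.009]
```

View pics/f.png

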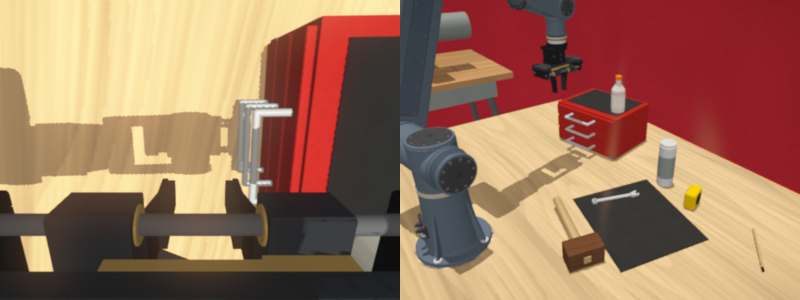

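```bash
python3 -c "
from rig import *
print(hand_in())"
```

```text
the job is handed in; nothing more can be done
None
```

The job is done and handed in at about 30 s on the robot's clock, against the 72 s limit. No verdict was reported.

- **What I did:** I pulled the drawer out to its stop. I laid the 235 mm spanner in the rear channel and the 202 mm one in the front channel, then pushed the drawer back until it met resistance.
- **Drawer closed:** it travelled 167 mm, matching its full stroke. The camera put the handle about 53 mm in front of the chest face, where closed is 54 mm.
- **Spanners:** before closing, the wrist picture showed both in their channels. The gripper hid part of their jaw ends.
- **Other things:** the spare short spanner is still on the mat, and the side picture showed the can, glue, tape and mallet in their places.
- **Force:** readings at the end of each move stayed below about 16 N. I did not see the values during the moves.
- **Doubtful detections:** after closing, the detector still reported the long spanner at the mallet and the middle one on the bare mat or beyond the chest. The side picture shows no spanner in those places, so I took these as false.

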